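Serve the tasting tray between the mortars

ROBOT

A 7-joint arm with a two-finger parallel gripper is mounted at the origin on the work surface. World frame = base frame: x ahead of the robot, y to its left, z up, the work surface at z = 0. Lengths are in m, angles in rad, forces in N, time in s.
With the tool pointing down it reaches from about 0.4 to 0.9 m from the base axis. Payload 5.6 kg.
Tool frame: the origin (TCP) lies midway between the tips of the shut fingers; the grasp point (between the pads) lies robot.pinch_z behind it (robot.pinch_z is the distance from the TCP to the grasp point, in m); z points along the fingers, y is the line along which they close (so a half turn about z gives the same grasp; the last joint's range is limited). The gripper opens to 92 mm and grips with 3 to 60 N. Pads are 20 mm wide; open, the fingers measure 128 mm over their backs; the gripper's body (75 mm by 189 mm) begins 69 mm behind the grasp point.
Start: joints at [-1.285, 0.468, -0.012, 1.603, 0.006, 1.071, -0.056], TCP at [0.21, 0.615, 0.215] pointing down, gripper open.
Joint ranges: [-2.53, 2.53], [-0.31, 2.02], [-1.57, 1.55], [0.28, 2.44], [-1.29, 4.43], [0.15, 1.84], [-2.92, 2.92]. Speed limits (rad/s): [2.57, 2.57, 3.14, 3.14, 3.14, 3.14, 3.14].

INTERFACE

Orientations are given as a unit quaternion [w, x, y, z].
In Python, from cell import read_state, vision, robot gives the robot as it stands.
- The arm moves only by the tool jog_arm, never from a script. Its argument "increments" is a list of rows, each a list of 7 numbers: the shift along the world's x, y, z in m, then the turn, a rotation vector about the world's x, y, z in rad, then the closure, from -1 (fully open) to 1 (shut). In form: [[x, y, z, rx, ry, rz, gripper], ...]. A call has 1 to 10 rows; each row shifts and turns the commanded pose from where the row before left it; what a row does not reach is not made up. A row lasts 1/12 s, in which the tool goes at most 41.7 mm and 7.16 degrees, less where a joint would pass 70% of its speed; a pose out of reach is approached as far as the arm can. A call with a gripper value outside its range is refused whole. The fingers move at their own pace and stop on an object; "force" is the grip in N (left out, the last holds). Time passes only in rows, so rows that do not move let the fingers close. It gives the time, the measured TCP pose, the force, the opening and the grip force at its end, in the units of the state.
- read_state(): the state, without advancing time (a new reading comes with each control period).
- vision.get_image(name): name is "scene" or "side" or "wrist"; returns the picture (480x640x3 uint8, blue, green, red); there is no depth.
- vision.camera_params(name): a dict with "K" (3x3 intrinsics, pixels), "rvec" (rotation vector, rad) and "tvec" (3), from world to camera coordinates, as OpenCV has them. Camera axes: x right, y down, z forward; pixel columns grow to the right and rows downward; lengths in m; the calibration is good to about 2 mm. A picture is of the moment at which its call begins: read the wrist's pose just before it. camera_params takes no time and is no camera call; for the wrist camera it gives the pose at the moment of the call.
- robot.job_done(): hands the job in; it is judged then, once.
The state is a dict: "time_s": time; "qpos": joint angles; "qd": joint speeds; "tau": joint torques, N m; "tcp_pos": TCP position; "tcp_rot": TCP orientation; "ft_force": force on the tool from outside, world axes, zero at the start; "torque": the same for the moment, N m; "gripper_width": opening from 0.0 (shut) to 1.0 (fully open); "finger_force": force on a finger pad.
Only numpy, scipy, OpenCV 4.12 (cv2) and the standard library are available. Lean on these libraries where they do the work, as an engineer would, in place of code of your own. Each camera call takes 0.05 s, during which the arm holds its last target. There are 200 camera calls.

TASK

On the tasting counter, push the small wooden tray with its white cup through the narrow gap between the two heavy stone mortars and on until its leading edge rests squarely against the front of the low wooden step behind them. Only slide the tray along the counter, never lift it or touch the cup with the fingers; the cup must stay standing on the tray, and everything else on the counter must stay where it is.

Things in the scene. Friction and masses are not known exactly. Their poses are not given: they have to be found in the camera images.
- step: Fixed dark wooden display step, a bar 60 mm deep (its x), 300 mm long (its y), 31 mm high, with two small jars standing on it. Origin at the centre of its underside. Its +x is the direction in which the tray travels; its front face, which the tray must meet, is at x = -30 mm in its frame and faces -x.
- mortar_left: Fixed heavy grey stone mortar, an upright round cylinder of 120 mm diameter, 58 mm high, hollowed on top. Origin at the centre of its underside, in the step's frame always at x = -200, y = +106 mm.
- mortar_right: The same mortar on the other side, in the step's frame always at x = -200, y = -106 mm. The gap between the mortars is 92 mm at its narrowest, centred on y = 0 of the step's frame; the tray is 84 mm wide.
- tray: Loose rectangular wooden tray, a solid slab 110 mm long (its x), 84 mm wide (its y), upper face at 18 mm with a low rim up to 24 mm all round; about 0.3 kg, slides flat on the counter. Origin at the centre of its underside. It starts in front of the gap, off the gap's line and skewed by up to 20 degrees; its x axis points roughly along the step's x, the end at +x leading.
- cup: Loose white cup without handle standing on the tray near its middle, 54 mm across the rim, 42 mm high, about 0.09 kg. Origin at the centre of its underside, z axis up.
- jar_a: Bystander: small jar with dark cap, 52 mm across, 70 mm high, standing on the step. Origin at the centre of its underside.
- jar_b: Bystander: a second such jar on the other half of the step.
- spare_cup: Bystander: a second white cup (54 mm across, 42 mm high) on the counter between a mortar and the step, well to the side of the tray's way. Origin at the centre of its underside.
- bowl: Bystander: ochre bowl, 116 mm across, 65 mm high, on the counter beyond the step, towards the robot. Origin at the centre of its underside. (Three more such bowls stand along the far edge of the counter, out of the way.)
- pestle: Bystander: stone pestle standing on its thick end, 34 mm across, 110 mm high, on the counter beyond the step. Origin at the centre of its underside.
- scoop: Bystander: wooden spoon, 170 mm long, lying on the counter behind the tray. Origin at about its middle.
Things that resemble listed ones, but are neither listed nor needed, are in the scene too. Leave any green or purple look-alike of the tray alone.

How it is judged:
On the way:
1. the tray is in the gap between the mortars (x of tray in the frame of step between -0.22 and -0.18 m and y of tray in the frame of step between -0.01 and 0.01 m), for 0.05 s.
At the end, for the whole second after the job is handed in: The tray, having passed between the mortars, lies flat on the counter and at rest with its leading edge within 5 mm of the step's front face, square to it within 0.08 rad and within 50 mm of the middle of the step; the cup stands upright on the tray (x of tray in the frame of step between -0.09 and -0.08 m and y of tray in the frame of step between -0.05 and 0.05 m and angle between the x axis of tray and the x axis of step, either way round below 0.08 rad and height (world z) of tray below 0.004 m and angle between tray's own z axis and vertical below 0.05 rad and linear speed of each of tray, cup below 0.01 m/s and angle between cup's own z axis and vertical below 0.1 rad and z of cup in the frame of tray between 0.014 and 0.022 m and horizontal distance between cup and tray below 0.04 m); the robot touches nothing.
It fails at once if the tray is lifted (more than 10 mm) or tipped (height (world z) of tray above 0.01 m or angle between tray's own z axis and vertical above 0.2 rad).
It fails at once if the cup is tipped over or leaves the tray (angle between cup's own z axis and vertical above 0.4 rad or horizontal distance between cup and tray above 0.055 m or z of cup in the frame of tray above 0.035 m).
It fails at once if the fingers touch the cup (contact force between the fingers and cup above 0.5 N).
It fails at once if a bystander is disturbed (moved more than 20 mm) (distance of any of jar_a, jar_b, spare_cup, bowl, pestle, scoop from where it was at the start of the episode above 0.02 m).
It also fails if it takes over 72 s, if anything falls off the work surface, if the arm or the gripper's body presses on something with over 40 N, if the wrist force passes 120 N, or if a joint passes its speed limit or range.

## Working session

There is one attempt and no reset: what is moved stays moved. The work goes in short steps, Python scripts to look and compute and a tool call to move; the robot and the scene stay as the last step left them, time stands still between calls to the robot, and variables do not carry over. Pictures are saved under pics/ and viewed, at most 10 in all, crops included, and the job is handed in when it is done.

Besides the shell and the picture viewer there is one more tool, called as name([rows], argument=value, ...), one row to a line, values as JSON. jog_arm: Moves the arm, as the interface text tells. Its arguments: {"type":"object","properties":{"increments":{"type":"array","items":{"type":"array","items":{"type":"number"}}},"force":{"type":"number"}},"required":["increments"]}

```bash
ls; mkdir -p pics; python3 - <<'E'
from cell import read_state, vision, robot
import cv2
s=read_state(); print(s['time_s'],s['tcp_pos'],s['tcp_rot'],robot.pinch_z)
for n in("scene","side"):
    cv2.imwrite(f"pics/{n}0.png",vision.get_image(n)); p=vision.camera_params(n); print(n,p)
E
```

```text
pics
0.0 [0.20978118 0.61461429 0.21362728] [-9.23436841e-05  1.63706604e-01  9.86508678e-01 -8.75858866e-04] 0.0187
scene {'K': array([[444.05231815,   0.        , 320.9191961 ],
       [  0.        , 444.05231815, 234.96424481],
       [  0.        ,   0.        ,   1.        ]]), 'rvec': array([ 1.3962815 ,  2.42468539, -0.67268376]), 'tvec': array([ 0.30415724, -0.32731729,  1.47313781])}
side {'K': array([[614.70093707,   0.        , 320.17602156],
       [  0.        , 614.70093707, 237.56221908],
       [  0.        ,   0.        ,   1.        ]]), 'rvec': array([ 2.37376661, -0.64749227,  0.25687562]), 'tvec': array([-0.48855407,  0.20658822,  1.21562555])}
```

View pics/scene0.png

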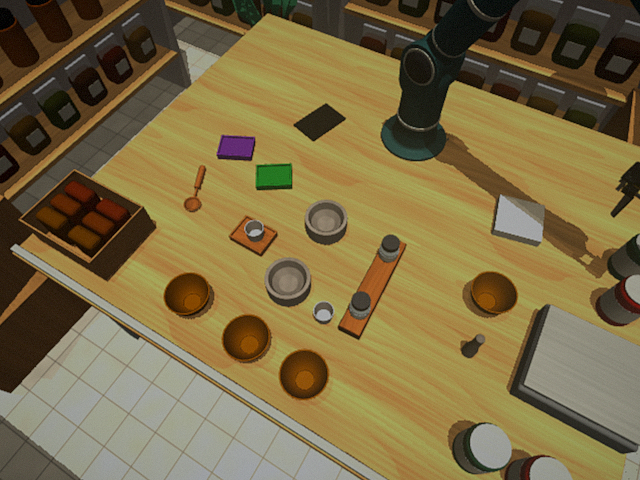

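View pics/side0.png

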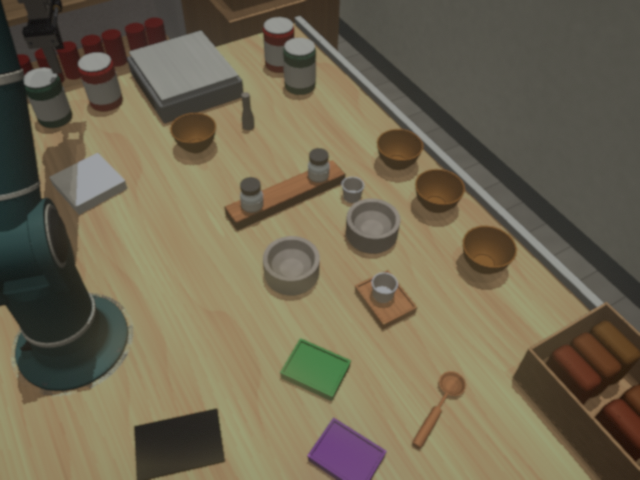

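```bash
cat > h.py <<'E'
import numpy as np, cv2
from cell import read_state, vision, robot
def cam(n):
    p=vision.camera_params(n); R=cv2.Rodrigues(p['rvec'])[0]; return p['K'],R,p['tvec']
def rays(n,px):
    K,R,t=cam(n); d=np.c_[np.float64(px).reshape(-1,2),np.ones(len(np.reshape(px,(-1,2))))]@np.linalg.inv(K).T@R
    return -R.T@t,d
def onplane(n,px,z):
    c,d=rays(n,px); return (c+d*((z-c[2])/d[:,2])[:,None])[:,:2]
def tri(px1,px2,n1="scene",n2="side"):
    c1,d1=rays(n1,px1);c2,d2=rays(n2,px2);d1,d2=d1[0],d2[0]
    A=np.c_[d1,-d2];s=np.linalg.lstsq(A,c2-c1,rcond=None)[0]
    a,b=c1+s[0]*d1,c2+s[1]*d2; return (a+b)/2,np.linalg.norm(a-b)
def blob(img,seed,lo,hi,r=70):
    m=cv2.inRange(cv2.cvtColor(img,cv2.COLOR_BGR2HSV),lo,hi)
    m=cv2.morphologyEx(m,cv2.MORPH_CLOSE,np.ones((3,3),np.uint8))
    n,l,st,ce=cv2.connectedComponentsWithStats(m)
    ok=[i for i in range(1,n) if st[i,4]>100 and np.hypot(*(ce[i]-seed))<r]
    i=min(ok,key=lambda i:np.hypot(*(ce[i]-seed))); 
    c=max(cv2.findContours((l==i).astype(np.uint8),cv2.RETR_EXTERNAL,cv2.CHAIN_APPROX_NONE)[0],key=cv2.contourArea)
    return cv2.convexHull(c).reshape(-1,2)
def rect(pts):
    (x,y),(w,h),a=cv2.minAreaRect(np.float32(pts*1000)); 
    if w<h: w,h,a=h,w,a+90
    return np.round([x,y,w,h,a],1)
E
python3 - <<'E'
from h import *
I={n:cv2.imread(f"pics/{n}0.png") for n in("scene","side")}
for n in I: print(n,-cam(n)[1].T@cam(n)[2])
for n,ps in(("scene",[(254,250),(245,240),(372,290),(360,268),(230,260),(290,250)]),("side",[(385,310),(375,305),(285,195),(420,320),(350,290)])):
    h=cv2.cvtColor(I[n],cv2.COLOR_BGR2HSV)
    print(n,[h[y,x].tolist() for x,y in ps])
a=cv2.resize(I["scene"][180:340,180:420],None,fx=3.3,fy=3.3,interpolation=2)
b=cv2.resize(I["side"][140:340,220:460],None,fx=3,fy=3,interpolation=2)
cv2.imwrite("pics/a.png",a);cv2.imwrite("pics/b.png",b)
E
```

```text
scene [1.04807148 0.26159385 1.09676711]
side [ 0.08550699 -0.77678519  1.07163546]
scene [[12, 200, 111], [13, 201, 157], [13, 193, 168], [23, 142, 167], [23, 143, 169], [18, 158, 168]]
side [[14, 127, 143], [14, 122, 117], [13, 130, 139], [23, 80, 156], [20, 86, 154]]
```

View pics/a.png

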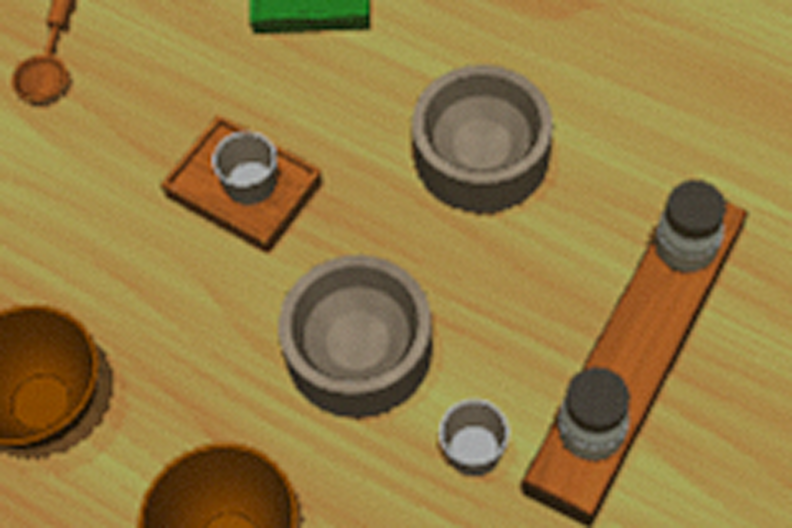

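View pics/b.png

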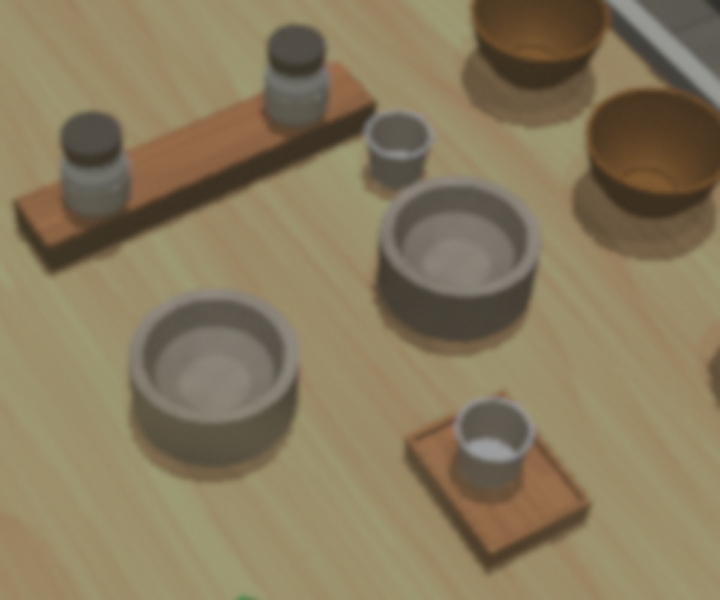

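The wanted tray is the brown one (scene 254,236 / side 385,300). Look-alikes are green (274,176), purple (236,147) and the black pad (320,121). The crops confirm it: brown, rimmed, with the white cup, in front of the mortars. Next I measure.

```bash
python3 - <<'E'
from h import *
S=lambda p:np.array(p)/3.3+180-.35
D=lambda p:np.array(p)/3+np.array([220,140])-.33
prs=dict(trF_near=((268,240),(500,398)),trF_rob=((320,178),(407,447)),trB_rob=((222,120),(490,555)),trB_far=((165,186),(586,503)),
 stF=((525,486),(375,106)),stB=((592,512),(343,65)),stB2=((745,212),(18,205)),mL=((357,322),(460,240)),mR=((482,135),(214,352)))
P={}
for k,(a,b) in prs.items():
    p,e=tri(S(a),D(b)); P[k]=p; print(k,np.round(p*1000,1),round(e*1000,1))
print(onplane("side",[D((52,258))],.031)*1000, onplane("side",[D((375,106))],.031)*1000)
I={n:cv2.imread(f"pics/{n}0.png") for n in("scene","side")}
for nm,sd,z in(("tray",((250,237),(385,303)),.024),("step",((372,290),(287,195)),.031)):
    q=[]
    for n,s,sat in(("scene",sd[0],170),("side",sd[1],104)):
        try:
            c=blob(I[n],s,(5,sat,40),(17,255,255)); w=onplane(n,c,z); q.append(w); print(nm,n,rect(w))
        except Exception as e: print(nm,n,e)
    if len(q)==2:
        a,o=cv2.intersectConvexConvex(cv2.convexHull(np.float32(q[0]*1000)),cv2.convexHull(np.float32(q[1]*1000)))
        print("  both",rect(o.reshape(-1,2)/1000))
for n,k in(("scene",S),("side",D)):
    print(n,[(nm,(onplane(n,[k(prs[nm][0 if n=='scene' else 1])],.058)*1000).round(1)) for nm in("mL","mR")])
E
```

```text
trF_near [ 624.5 -181.3   19.8] 1.2
trF_rob [ 547.8 -179.6   11.9] 0.2
trB_rob [ 544.5 -284.7   18.5] 1.4
trB_far [ 624.6 -285.7   21. ] 1.3
stF [704.1 109.7  24.3] 0.8
stB [701.2 161.4  30.4] 6.2
stB2 [405.3 153.3  27.8] 2.4
mL [664.2 -65.7  54.4] 2.1
mR [459.2 -66.6  51. ] 4.5
[[403.90363992  87.77144103]] [[699.86951777 104.36311355]]
tray scene [ 589.4 -230.   119.    90.7   88.9]
tray side [ 582.3 -237.5  121.8   91.5   88.2]
  both [ 585.9 -232.8  113.    83.9   89. ]
step scene [556.3 130.7 300.8  61.6   2.1]
step side [551.6 121.2 302.2  83.2   1.3]
  both [554.3 130.6 296.8  61.6   2.1]
scene [('mL', array([[664.8, -63.8]])), ('mR', array([[465.1, -65.8]]))]
side [('mL', array([[662.9, -69. ]])), ('mR', array([[455.2, -69.7]]))]
```

The step's long axis is at about 2.2°, so it travels along world +y. The gap centre is at about (562,-68), and step plus offsets and the mortars agree on it. The tray is at about (586,-233), heading about 89.5°. The plan:
1. Straddle the tray's rear end, grip it, and slide it aligned into the gap.
2. Release it.
3. Push it from behind.

jog_arm([
  [0.014, -0.033, 0, 0, 0, -0.063, -1],
  [0.014, -0.033, 0, 0, 0, -0.063, -1],
  [0.014, -0.033, 0, 0, 0, -0.063, -1],
  [0.014, -0.033, 0, 0, 0, -0.063, -1],
  [0.014, -0.033, 0, 0, 0, -0.063, -1],
  [0.014, -0.033, 0, 0, 0, -0.063, -1],
  [0.014, -0.033, 0, 0, 0, -0.063, -1],
  [0.014, -0.033, 0, 0, 0, -0.063, -1],
  [0.014, -0.033, 0, 0, 0, -0.063, -1],
  [0.014, -0.033, 0, 0, 0, -0.063, -1],
])

```text
time_s: 0.93
tcp_pos: [0.3501, 0.2834, 0.2145]
tcp_rot: [-0.0, 0.463, 0.887, -0.0]
ft_force: [0.5, 0.1, 0.2]
gripper_width: 1.004
finger_force: 0.0
```

jog_arm([
  [0.014, -0.033, 0, 0, 0, -0.063, -1],
  [0.014, -0.033, 0, 0, 0, -0.063, -1],
  [0.014, -0.033, 0, 0, 0, -0.063, -1],
  [0.014, -0.033, 0, 0, 0, -0.063, -1],
  [0.014, -0.033, 0, 0, 0, -0.063, -1],
  [0.014, -0.033, 0, 0, 0, -0.063, -1],
  [0.014, -0.033, 0, 0, 0, -0.063, -1],
  [0.014, -0.033, 0, 0, 0, -0.063, -1],
  [0.014, -0.033, 0, 0, 0, -0.063, -1],
  [0.014, -0.033, 0, 0, 0, -0.063, -1],
])

```text
time_s: 1.77
tcp_pos: [0.4901, -0.0464, 0.2146]
tcp_rot: [-0.0, 0.714, 0.7, 0.0]
ft_force: [0.6, 0.3, -0.1]
gripper_width: 1.002
finger_force: 0.0
```

jog_arm([
  [0.014, -0.033, 0, 0, 0, 0, -1],
  [0.014, -0.033, 0, 0, 0, 0, -1],
  [0.014, -0.033, 0, 0, 0, 0, -1],
  [0.014, -0.033, 0, 0, 0, 0, -1],
  [0.014, -0.033, 0, 0, 0, 0, -1],
  [0.014, -0.033, 0, 0, 0, 0, -1],
  [0.01, -0.02, 0, 0, 0, 0, -1],
  [0, 0, 0, 0, 0, 0, -1],
])

```text
time_s: 2.43
tcp_pos: [0.5839, -0.2684, 0.214]
tcp_rot: [0.001, 0.715, 0.699, -0.002]
ft_force: [-0.6, 1.3, 0.2]
gripper_width: 0.999
finger_force: 0.0
```

```bash
cat >> h.py <<'E'
from scipy.spatial.transform import Rotation as Ro
def tool():
    s=read_state(); R=Ro.from_quat(s['tcp_rot'],scalar_first=True).as_matrix()
    print(s['time_s'],np.round(s['tcp_pos'],4),'toolY deg',round(np.degrees(np.arctan2(R[1,1],R[0,1])),2),'tilt',np.round(R[:,2],3),'f',np.round(s['ft_force'],1),round(s['gripper_width'],3))
E
python3 - <<'E'
from h import *
tool()
cv2.imwrite("pics/w1.png",vision.get_image("wrist")); print(vision.camera_params("wrist"))
E
```

```text
2.4333 [ 0.5839 -0.2684  0.214 ] toolY deg -1.36 tilt [-0.001 -0.004 -1.   ] f [-0.6  1.3  0.2] 0.999
{'K': array([[332.05054891,   0.        , 322.82838023],
       [  0.        , 332.05054891, 241.56252498],
       [  0.        ,   0.        ,   1.        ]]), 'rvec': array([-2.84889731,  0.03011498,  0.00656436]), 'tvec': array([-0.58887991, -0.27481596,  0.31792361])}
```

View pics/w1.png

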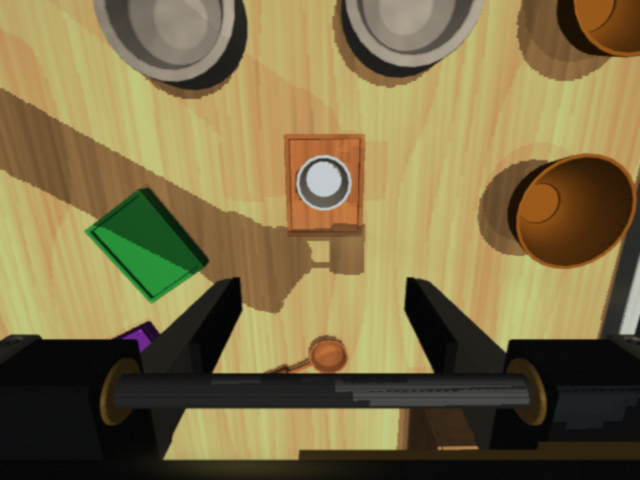

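The wrist view shows the tray at (285–364, 135–233) with the cup at (323,182). The mortars are at the top and the scoop's bowl is at (328,355), behind the tray. I measure from this view.

```bash
python3 - <<'E'
from h import *
I=cv2.imread("pics/w1.png")
print((onplane("wrist",[(285,135),(364,135),(362,231),(288,231)],.024)*1000).round(1))
print("cup rim",(onplane("wrist",[(323,183)],.06)*1000).round(1),"scoop",(onplane("wrist",[(328,340),(328,372)],.01)*1000).round(1))
for s in(120,140,160):
    c=blob(I,(323,184),(3,s,40),(17,255,255)); print(rect(onplane("wrist",c,.024)))
E
```

```text
[[ 546.3 -176.7]
 [ 627.6 -178.4]
 [ 626.8 -280.6]
 [ 544.1 -278.9]]
cup rim [[ 584.5 -222.2]] scoop [[ 586.5 -428.7]
 [ 585.7 -477.5]]Traceback (most recent call last):
  File "<stdin>", line 6, in <module>
  File "h.py", line 19, in blob
    i=min(ok,key=lambda i:np.hypot(*(ce[i]-seed)));
ValueError: min() iterable argument is empty
```

jog_arm([
  [0.002, -0.002, -0.02, 0, 0, 0, -1],
  [0, 0, -0.03, 0, 0, 0, -1],
  [0, 0, -0.03, 0, 0, 0, -1],
  [0, 0, -0.03, 0, 0, 0, -1],
  [0, 0, -0.03, 0, 0, 0, -1],
  [0, 0, -0.02, 0, 0, 0, -1],
  [0, 0, -0.01, 0, 0, 0, -1],
  [0, 0, 0, 0, 0, 0, -1],
])

```text
time_s: 3.15
tcp_pos: [0.5843, -0.2627, 0.0422]
tcp_rot: [-0.002, 0.713, 0.701, -0.001]
ft_force: [0.6, 0.2, 0.4]
gripper_width: 1.0
finger_force: 0.0
```

```bash
python3 - <<'E'
from h import *
tool()
cv2.imwrite("pics/w2.png",vision.get_image("wrist"))
E
```

```text
3.15 [ 0.5843 -0.2627  0.0422] toolY deg -0.96 tilt [-0.004  0.002 -1.   ] f [0.6 0.2 0.4] 1.0
```

View pics/w2.png

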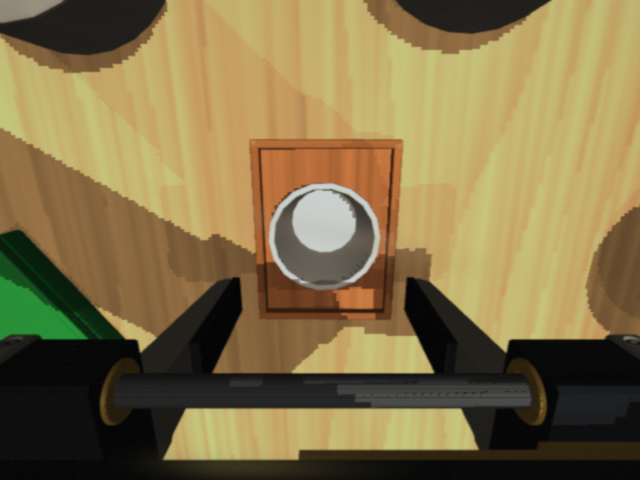

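Tray rear corners are at (258,319) and (392,319), between the fingertips at (242,280) and (405,280).

```bash
python3 - <<'E'
from h import *
print((onplane("wrist",[(249,140),(402,140),(392,319),(258,319)],.024)*1000).round(1))
print("cup rim",(onplane("wrist",[(325,237),(325,291)],.06)*1000).round(1))
E
```

```text
[[ 546.8 -180.5]
 [ 630.3 -181.9]
 [ 629.5 -291.4]
 [ 543.8 -290. ]]
cup rim [[ 587.5 -226. ]
 [ 587.  -254.3]]
```

jog_arm([
  [0.0025, -0.01, 0, 0, 0, 0, -1],
  [0, 0, 0, 0, 0, 0, -1],
  [0, 0, 0, 0, 0, 0, -1],
])

```text
time_s: 3.45
tcp_pos: [0.5893, -0.2764, 0.0464]
tcp_rot: [0.002, 0.714, 0.7, 0.0]
ft_force: [-0.5, -0.6, 1.0]
gripper_width: 1.0
finger_force: 0.0
```

jog_arm([
  [0, 0, 0, 0, 0, 0, -1],
  [0, 0, 0, 0, 0, 0, -1],
  [0, 0, 0, 0, 0, 0, -1],
])

```text
time_s: 3.7
tcp_pos: [0.5887, -0.2747, 0.045]
tcp_rot: [0.0, 0.713, 0.701, 0.0]
ft_force: [1.0, 0.6, -0.6]
gripper_width: 0.999
finger_force: 0.0
```

jog_arm([
  [-0.001, 0, -0.01, 0, 0, 0, -1],
  [0, 0, 0, 0, 0, 0, -1],
  [0, 0, 0, 0, 0, 0, -1],
])

```text
time_s: 3.95
tcp_pos: [0.5867, -0.2744, 0.0336]
tcp_rot: [-0.001, 0.713, 0.701, -0.0]
ft_force: [0.1, -1.1, -0.1]
gripper_width: 1.0
finger_force: 0.0
```

jog_arm([
  [0, 0, -0.007, 0, 0, 0, -1],
  [0, 0, -0.006, 0, 0, 0, -1],
  [0, 0, -0.006, 0, 0, 0, -1],
  [0, 0, -0.006, 0, 0, 0, -1],
  [0, 0, 0, 0, 0, 0, -1],
  [0, 0, 0, 0, 0, 0, -1],
])

```text
time_s: 4.45
tcp_pos: [0.587, -0.2747, 0.0089]
tcp_rot: [-0.0, 0.713, 0.701, -0.0]
ft_force: [0.5, 0.1, 0.7]
gripper_width: 1.002
finger_force: 0.0
```

No contact. Closing gently.

jog_arm([
  [0, 0, 0, 0, 0, 0, -0.9],
  [0, 0, 0, 0, 0, 0, -0.8],
  [0, 0, 0, 0, 0, 0, -0.8],
  [0, 0, 0, 0, 0, 0, -0.7],
  [0, 0, 0, 0, 0, 0, -0.7],
  [0, 0, 0, 0, 0, 0, -0.7],
], force=8)

```text
time_s: 4.95
tcp_pos: [0.5872, -0.2751, 0.0097]
tcp_rot: [0.0, 0.714, 0.701, -0.0]
ft_force: [-2.2, -0.7, -0.5]
gripper_width: 0.915
finger_force: 8.0
```

jog_arm([
  [-0.001, 0.004, 0, 0, 0, 0.003, -0.7],
  [-0.002, 0.008, 0, 0, 0, 0.006, -0.7],
  [-0.003, 0.011, 0, 0, 0, 0.008, -0.7],
  [-0.003, 0.011, 0, 0, 0, 0.008, -0.7],
  [-0.003, 0.011, 0, 0, 0, 0.008, -0.7],
  [-0.003, 0.011, 0, 0, 0, 0.008, -0.7],
  [-0.003, 0.01, 0, 0, 0, 0.008, -0.7],
  [-0.002, 0.008, 0, 0, 0, 0.006, -0.7],
  [0, 0.004, 0, 0, 0, 0.001, -0.7],
  [0, 0, 0, 0, 0, 0, -0.7],
])

```text
time_s: 5.78
tcp_pos: [0.5672, -0.1947, 0.0097]
tcp_rot: [-0.001, 0.693, 0.721, 0.0]
ft_force: [-1.9, 3.2, 3.7]
gripper_width: 0.917
finger_force: 8.0
```

```bash
python3 - <<'E'
from h import *
tool()
cv2.imwrite("pics/w3.png",vision.get_image("wrist"))
E
```

```text
5.7833 [ 0.5672 -0.1947  0.0097] toolY deg 2.27 tilt [-0.001  0.002 -1.   ] f [-1.9  3.2  3.7] 0.917
```

View pics/w3.png

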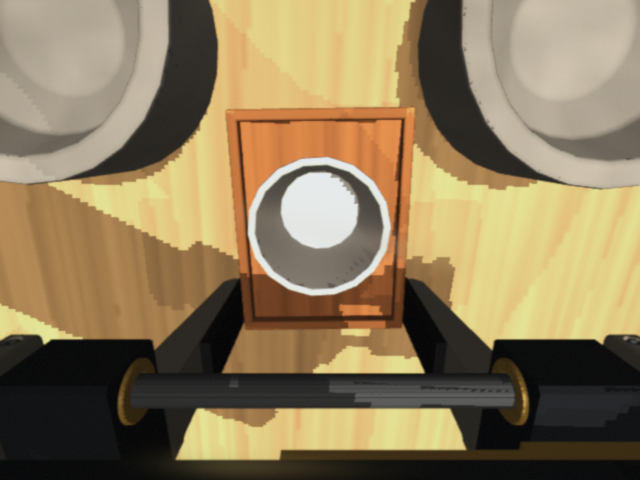

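The tray front runs from (228,110) to (413,108). The mortars' near rim points are at (25,183) and (605,187).

```bash
python3 - <<'E'
from h import *
print("mortar near tips",(onplane("wrist",[(25,183),(605,187)],.058)*1000).round(1))
print("inner rim edges row0",(onplane("wrist",[(170,5),(461,5)],.058)*1000).round(1))
print("inner base edges",(onplane("wrist",[(217,50),(419,50)],.0)*1000).round(1))
w=onplane("wrist",[(228,110),(413,109),(402,327),(245,327)],.024)*1000;print("tray",w.round(1),w.mean(0),np.degrees(np.arctan2(*((w[0]+w[1]-w[2]-w[3])[::-1]))))
E
```

```text
mortar near tips [[ 457.2 -132.1]
 [ 667.1 -125.1]]
inner rim edges row0 [[514.7 -74.3]
 [606.  -70.7]]
inner base edges [[511.8 -73.2]
 [608.7 -69.3]]
tray [[ 522.4 -101.8]
 [ 603.   -98.2]
 [ 609.7 -205.2]
 [ 527.  -208.5]] [ 565.53467878 -153.42436698] 93.0291440336633
```

jog_arm([
  [-0.001, 0.003, 0, 0, 0, -0.001, -0.7],
  [-0.0012, 0.006, 0, 0, 0, -0.001, -0.7],
  [-0.0007, 0.009, 0, 0, 0, -0.001, -0.7],
  [-0.0004, 0.01, 0, 0, 0, 0, -0.7],
  [-0.0004, 0.01, 0, 0, 0, 0, -0.7],
  [-0.0004, 0.01, 0, 0, 0, 0, -0.7],
  [-0.0003, 0.008, 0, 0, 0, 0, -0.7],
  [-0.0002, 0.005, 0, 0, 0, 0, -0.7],
  [-0.0001, 0.003, 0, 0, 0, 0, -0.7],
  [0, 0, 0, 0, 0, 0, -0.7],
])

```text
time_s: 6.67
tcp_pos: [0.5629, -0.1313, 0.0097]
tcp_rot: [-0.0, 0.694, 0.72, 0.0]
ft_force: [0.0, 0.3, 1.9]
gripper_width: 0.917
finger_force: 8.0
```

```bash
python3 - <<'E'
from h import *
tool()
cv2.imwrite("pics/w4.png",vision.get_image("wrist"))
E
```

```text
6.6667 [ 0.5629 -0.1313  0.0097] toolY deg 2.07 tilt [-0.     0.001 -1.   ] f [0.  0.3 1.9] 0.917
```

View pics/w4.png

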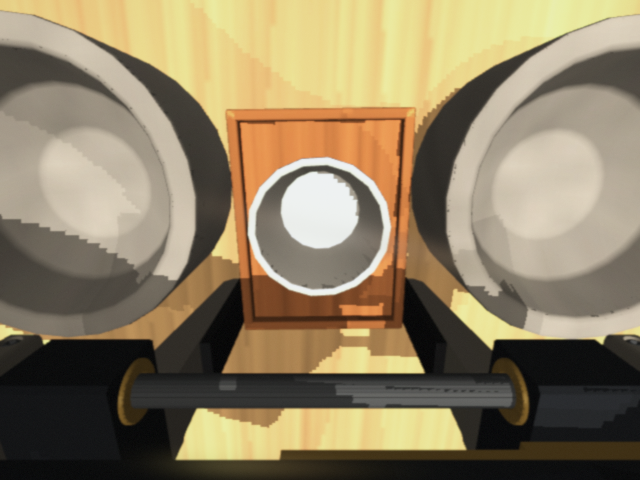

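Tray (229–413) is centred between the mortar rims (196, 446). Release, back straight off, and narrow the fingers behind the tray.

jog_arm([
  [0, 0, 0, 0, 0, 0, -1],
  [0, 0, 0, 0, 0, 0, -1],
  [0, 0, 0, 0, 0, 0, -1],
  [0.0002, -0.005, 0, 0, 0, 0, -1],
  [0.0004, -0.01, 0, 0, 0, 0, -1],
  [0.0004, -0.01, 0, 0, 0, 0, -1],
  [0.0004, -0.01, 0, 0, 0, 0, -1],
  [0.0003, -0.007, 0, 0, 0, 0, -1],
  [0, 0, 0, 0, 0, 0, -1],
])

```text
time_s: 7.47
tcp_pos: [0.5642, -0.178, 0.0098]
tcp_rot: [0.001, 0.696, 0.718, -0.0]
ft_force: [-0.8, 0.2, 0.3]
gripper_width: 1.001
finger_force: 0.0
```

jog_arm([
  [0, 0, 0, 0, 0, 0, 0.13],
  [0, 0, 0, 0, 0, 0, 0.13],
  [0, 0, 0, 0, 0, 0, 0.13],
  [0, 0, 0, 0, 0, 0, 0.13],
  [0, 0, 0, 0, 0, 0, 0.13],
  [0, 0, 0, 0, 0, 0, 0.13],
])

```text
time_s: 7.97
tcp_pos: [0.5645, -0.1744, 0.0096]
tcp_rot: [-0.0, 0.694, 0.72, 0.0]
ft_force: [0.5, 0.6, 0.4]
gripper_width: 0.588
finger_force: 0.0
```

```bash
python3 - <<'E'
from h import *
tool()
cv2.imwrite("pics/w5.png",vision.get_image("wrist"))
E
```

```text
7.9667 [ 0.5645 -0.1744  0.0096] toolY deg 2.04 tilt [ 0.  0. -1.] f [0.5 0.6 0.4] 0.588
```

View pics/w5.png

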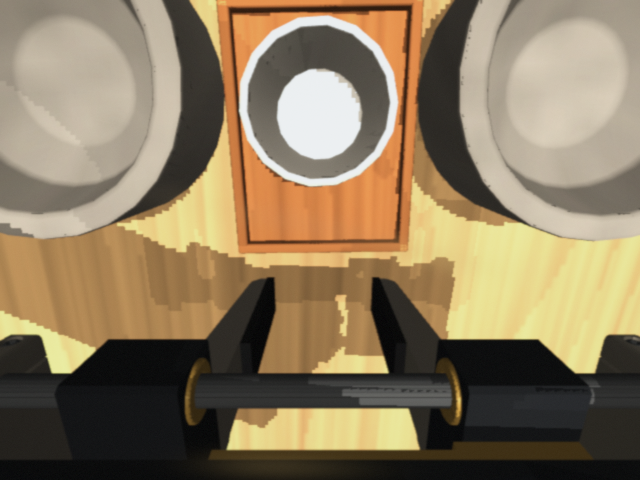

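Fingers stand behind the tray's rear edge (row 250). Narrow a bit more, then push.

jog_arm([
  [0, 0, 0, 0, 0, 0, 0.2],
  [0, 0, 0, 0, 0, 0, 0.2],
  [0, 0, 0, 0, 0, 0, 0.2],
  [0, 0, 0, 0, 0, 0, 0.2],
  [-0.0002, 0.004, 0, 0, 0, 0, 0.2],
  [-0.0002, 0.005, 0, 0, 0, 0, 0.2],
  [-0.0001, 0.003, 0, 0, 0, 0, 0.2],
  [-0.0001, 0.002, 0, 0, 0, 0, 0.2],
])

```text
time_s: 8.68
tcp_pos: [0.5639, -0.1598, 0.0095]
tcp_rot: [-0.0, 0.694, 0.72, 0.0]
ft_force: [-0.2, -0.1, -0.3]
gripper_width: 0.4
finger_force: 0.0
```

```bash
python3 - <<'E'
from h import *
tool()
K,R,t=cam("wrist")
# from w5 view (camera moved ~14 mm since): take a new picture unseen, rear edge by mask
I=vision.get_image("wrist"); m=cv2.inRange(cv2.cvtColor(I,cv2.COLOR_BGR2HSV),(3,110,50),(16,255,255))
col=np.where(m[:330,320])[0]; print(col.min(),col.max(),(onplane("wrist",[(320,col.max())],.024)*1000).round(1))
E
```

```text
8.6833 [ 0.5639 -0.1598  0.0095] toolY deg 2.06 tilt [-0.  0. -1.] f [-0.2 -0.1 -0.3] 0.4
35 329 [[ 563.2 -172.8]]
```

jog_arm([
  [-0.0001, 0.003, 0, 0, 0, 0, 0.2],
  [-0.0001, 0.003, 0, 0, 0, 0, 0.2],
  [-0.0001, 0.004, 0, 0, 0, 0, 0.2],
  [-0.0002, 0.005, 0, 0, 0, 0, 0.2],
  [-0.0002, 0.006, 0, 0, 0, 0, 0.2],
  [-0.0002, 0.006, 0, 0, 0, 0, 0.2],
  [-0.0002, 0.006, 0, 0, 0, 0, 0.2],
  [-0.0002, 0.006, 0, 0, 0, 0, 0.2],
  [-0.0002, 0.005, 0, 0, 0, 0, 0.2],
  [-0.0001, 0.003, 0, 0, 0, 0, 0.2],
])

```text
time_s: 9.57
tcp_pos: [0.5623, -0.1128, 0.0096]
tcp_rot: [-0.0, 0.694, 0.72, 0.0]
ft_force: [0.0, -2.9, 0.6]
gripper_width: 0.403
finger_force: 1.1
```

jog_arm([
  [-0.0001, 0.004, 0, 0, 0, 0, 0.2],
  [-0.0002, 0.006, 0, 0, 0, 0, 0.2],
  [-0.0003, 0.007, 0, 0, 0, 0, 0.2],
  [-0.0003, 0.007, 0, 0, 0, 0, 0.2],
  [-0.0003, 0.007, 0, 0, 0, 0, 0.2],
  [-0.0003, 0.007, 0, 0, 0, 0, 0.2],
  [-0.0003, 0.007, 0, 0, 0, 0, 0.2],
  [-0.0003, 0.007, 0, 0, 0, 0, 0.2],
  [-0.0002, 0.006, 0, 0, 0, 0, 0.2],
  [-0.0001, 0.004, 0, 0, 0, 0, 0.2],
])

```text
time_s: 10.4
tcp_pos: [0.5598, -0.0508, 0.0096]
tcp_rot: [-0.0, 0.694, 0.72, 0.0]
ft_force: [0.1, -2.7, 0.4]
gripper_width: 0.401
finger_force: 1.3
```

```bash
python3 - <<'E'
from h import *
tool()
a=vision.get_image("wrist"); b=vision.get_image("scene")
b=cv2.resize(b[190:340,220:420],(640,480),interpolation=cv2.INTER_CUBIC)
cv2.imwrite("pics/c6.png",cv2.resize(np.vstack([a,b]),(400,600),interpolation=cv2.INTER_AREA))
E
```

```text
10.4 [ 0.5598 -0.0508  0.0096] toolY deg 2.05 tilt [ 0.  0. -1.] f [ 0.1 -2.7  0.4] 0.401
```

View pics/c6.png

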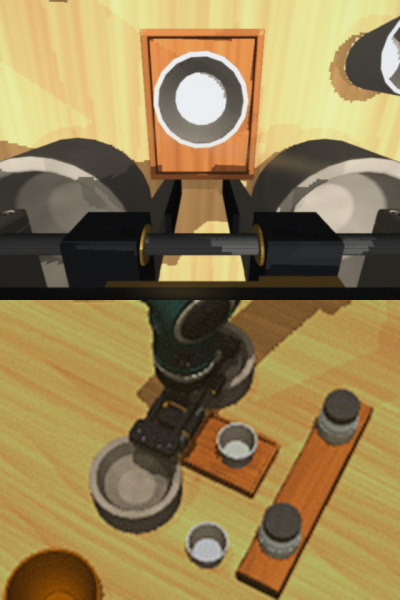

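The tray is through the gap, square, about 30 mm short of the step. The picture budget is used up, so I continue by force.

jog_arm([
  [-0.0001, 0.003, 0, 0, 0, 0, 0.2],
  [-0.0002, 0.004, 0, 0, 0, 0, 0.2],
  [-0.0002, 0.004, 0, 0, 0, 0, 0.2],
  [-0.0002, 0.004, 0, 0, 0, 0, 0.2],
  [-0.0001, 0.003, 0, 0, 0, 0, 0.2],
  [-0.0001, 0.003, 0, 0, 0, 0, 0.2],
  [-0.0001, 0.002, 0, 0, 0, 0, 0.2],
  [0, 0.001, 0, 0, 0, 0, 0.2],
])

```text
time_s: 11.17
tcp_pos: [0.5587, -0.0273, 0.0095]
tcp_rot: [-0.0, 0.694, 0.72, 0.0]
ft_force: [0.0, -1.1, -1.2]
gripper_width: 0.399
finger_force: 0.8
```

jog_arm([
  [0, 0.001, 0, 0, 0, 0, 0.2],
  [0, 0.001, 0, 0, 0, 0, 0.2],
  [0, 0.001, 0, 0, 0, 0, 0.2],
  [0, 0.001, 0, 0, 0, 0, 0.2],
])

```text
time_s: 11.5
tcp_pos: [0.5587, -0.0238, 0.0095]
tcp_rot: [-0.0, 0.695, 0.719, -0.0]
ft_force: [0.4, -1.4, -1.1]
gripper_width: 0.399
finger_force: 0.7
```

jog_arm([
  [0, 0.001, 0, 0, 0, 0, 0.2],
  [0, 0.001, 0, 0, 0, 0, 0.2],
  [0, 0.001, 0, 0, 0, 0, 0.2],
])

```text
time_s: 11.75
tcp_pos: [0.5588, -0.0207, 0.0095]
tcp_rot: [-0.0, 0.695, 0.719, -0.0]
ft_force: [0.9, -2.1, -1.3]
gripper_width: 0.399
finger_force: 0.7
```

jog_arm([
  [0, 0.001, 0, 0, 0, 0, 0.2],
  [0, 0.001, 0, 0, 0, 0, 0.2],
])

```text
time_s: 11.92
tcp_pos: [0.5587, -0.0196, 0.0096]
tcp_rot: [0.0, 0.695, 0.719, -0.0]
ft_force: [0.2, -5.0, -0.6]
gripper_width: 0.401
finger_force: 2.6
```

jog_arm([
  [0, 0.001, 0, 0, 0, 0, 0.2],
  [0, 0.001, 0, 0, 0, 0, 0.2],
  [0, 0, 0, 0, 0, 0, 0.2],
])

```text
time_s: 12.17
tcp_pos: [0.5585, -0.0195, 0.0096]
tcp_rot: [0.001, 0.695, 0.719, -0.001]
ft_force: [-1.2, -7.3, -1.4]
gripper_width: 0.399
finger_force: 3.6
```

The tray is stopped at y = -19.5 mm as predicted, and the force is rising, so it is seated. Back off and rise.

jog_arm([
  [0, -0.004, 0, 0, 0, 0, 0.2],
  [0.0003, -0.008, 0, 0, 0, 0, 0.2],
  [0.0004, -0.012, 0, 0, 0, 0, 0.2],
  [0.0004, -0.012, 0, 0, 0, 0, 0.2],
  [0, 0, 0.02, 0, 0, 0, 0.2],
  [0, 0, 0.03, 0, 0, 0, 0.2],
  [0, 0, 0.03, 0, 0, 0, 0.2],
  [0, 0, 0.03, 0, 0, 0, 0.2],
  [0, 0, 0.02, 0, 0, 0, 0.2],
  [0, 0, 0, 0, 0, 0, 0.2],
])

```text
time_s: 13.0
tcp_pos: [0.5628, -0.0544, 0.144]
tcp_rot: [0.003, 0.695, 0.719, 0.003]
ft_force: [1.3, 0.2, 0.7]
gripper_width: 0.402
finger_force: 0.0
```

```bash
python3 - <<'E'
from h import *
tool()
I=vision.get_image("wrist"); cv2.imwrite("pics/w7.png",I)
K,R,t=cam("wrist")
def proj(p): return cv2.projectPoints(np.float64([p]),cv2.Rodrigues(R)[0],t,K,None)[0].ravel().round(1)
for p in [(.554,.046,.018),(.555,.10,.024),(.555,.102,.031),(.513,.099,.024),(.597,.102,.024),(.56,-.01,.024)]: print(p,proj(p))
c0=proj((.5303,.10,.024)); h=cv2.cvtColor(I,cv2.COLOR_BGR2HSV)
# tray mask: red-brown vs counter, rear corners and front
m=cv2.inRange(h,(3,150,30),(15,255,255)); n,l,st,ce=cv2.connectedComponentsWithStats(m)
print([(s.tolist(),c.round(0).tolist()) for s,c in zip(st[1:],ce[1:]) if s[4]>300])
x,y=proj((.533,.09,.018)); x=int(x)
for yy in range(int(y)-25,int(y)+6): print(yy,I[yy,x].tolist(),h[yy,x].tolist(),(onplane("wrist",[(x,yy)],.024)*1000).round(0).tolist())
E
```

```text
13.0 [ 0.5628 -0.0544  0.144 ] toolY deg 1.92 tilt [ 0.008  0.001 -1.   ] f [1.3 0.2 0.7] 0.402
(0.554, 0.046, 0.018) [316.9 118.6]
(0.555, 0.1, 0.024) [320.1  43.1]
(0.555, 0.102, 0.031) [320.2  37.4]
(0.513, 0.099, 0.024) [265.2  42.4]
(0.597, 0.102, 0.024) [375.1  42.4]
(0.56, -0.01, 0.024) [321.8 187.6]
[([114, 0, 406, 186, 21955], [320.0, 64.0]), ([580, 210, 60, 123, 3876], [620.0, 273.0]), ([539, 409, 45, 52, 1454], [562.0, 435.0])]
33 [65, 122, 201] [13, 173, 201] [[533.0, 106.0]]
34 [67, 124, 205] [12, 172, 205] [[533.0, 105.0]]
35 [67, 127, 208] [13, 173, 208] [[533.0, 105.0]]
36 [63, 119, 197] [13, 173, 197] [[533.0, 104.0]]
37 [43, 79, 137] [11, 175, 137] [[533.0, 103.0]]
38 [26, 47, 87] [10, 179, 87] [[533.0, 103.0]]
39 [23, 37, 69] [9, 170, 69] [[533.0, 102.0]]
40 [14, 25, 50] [9, 184, 50] [[533.0, 101.0]]
41 [6, 14, 28] [11, 200, 28] [[533.0, 101.0]]
42 [13, 24, 45] [10, 181, 45] [[533.0, 100.0]]
43 [36, 69, 120] [12, 179, 120] [[533.0, 99.0]]
44 [62, 116, 193] [12, 173, 193] [[533.0, 99.0]]
45 [68, 129, 212] [13, 173, 212] [[533.0, 98.0]]
46 [70, 131, 214] [13, 172, 214] [[533.0, 97.0]]
47 [72, 133, 214] [13, 169, 214] [[533.0, 97.0]]
48 [67, 127, 207] [13, 172, 207] [[533.0, 96.0]]
49 [54, 102, 172] [12, 175, 172] [[533.0, 95.0]]
50 [30, 58, 102] [12, 180, 102] [[533.0, 94.0]]
51 [29, 53, 92] [11, 175, 92] [[533.0, 94.0]]
52 [51, 96, 163] [12, 175, 163] [[533.0, 93.0]]
53 [68, 125, 205] [12, 170, 205] [[533.0, 92.0]]
54 [72, 132, 214] [13, 169, 214] [[533.0, 92.0]]
55 [71, 131, 215] [12, 171, 215] [[533.0, 91.0]]
56 [71, 131, 214] [13, 170, 214] [[533.0, 90.0]]
57 [71, 132, 215] [13, 171, 215] [[533.0, 90.0]]
58 [72, 132, 215] [13, 170, 215] [[533.0, 89.0]]
59 [72, 132, 214] [13, 169, 214] [[533.0, 88.0]]
60 [71, 132, 214] [13, 170, 214] [[533.0, 88.0]]
61 [71, 132, 215] [13, 171, 215] [[533.0, 87.0]]
62 [72, 133, 215] [13, 170, 215] [[533.0, 86.0]]
63 [72, 133, 215] [13, 170, 215] [[533.0, 85.0]]
```

```bash
python3 - <<'E'
from h import *
I=cv2.imread("pics/w7.png"); g=cv2.cvtColor(I,cv2.COLOR_BGR2GRAY).astype(float)
for x in(275,290,305,335,350,365):
    c=g[28:56,x]; lo=np.argmin(c[:18]); th=65
    up=max(i for i in range(lo) if c[i]>th); dn=min(i for i in range(lo,28) if c[i]>th)
    f=lambda i,j:28+i+(c[i]-th)/(c[i]-c[j])*(j-i)
    a,b=f(up,up+1),f(dn,dn-1)
    print(x,round(a,1),round(b,1),"step y",(onplane("wrist",[(x,a)],.031)*1000).round(1)[0],"tray y",(onplane("wrist",[(x,b)],.024)*1000).round(1)[0])
E
```

```text
275 37.5 42.5 step y [521.4 100.7] tray y [520.5  99.2]
290 37.6 42.7 step y [532.6 101. ] tray y [531.9  99.4]
305 38.1 42.9 step y [543.7 101.1] tray y [543.4  99.7]
335 37.8 43.5 step y [566.  102.1] tray y [566.4 100.1]
350 37.8 43.1 step y [577.2 102.5] tray y [577.9 100.8]
365 38.0 43.2 step y [588.3 102.8] tray y [589.3 101.2]
```

Gap to the step is about 1.6 mm on both sides, square, and the arm is clear.

```bash
python3 -c "
from h import *
tool(); print(robot.job_done())"
```

```text
13.05 [ 0.5615 -0.0538  0.1419] toolY deg 1.95 tilt [ 0.005  0.001 -1.   ] f [0.3 1.3 0.8] 0.396
the job is handed in; nothing more can be done
None
```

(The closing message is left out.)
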